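# Reset a ratchet lid and prop it at the second notch

### The arm

A 7-joint arm with a two-finger parallel gripper is mounted at the origin on the work surface. World frame = base frame: x ahead of the robot, y to its left, z up, the work surface at z = 0. Lengths are in mm, angles in rad, forces in N, time in s.
With the tool pointing down it reaches from about 400 to 850 mm from the base axis. Payload 10.4 kg.
Tool frame: the origin (TCP) lies midway between the tips of the shut fingers; the grasp point (between the pads) lies manip.grasp_offset behind it (manip.grasp_offset is the distance from the TCP to the grasp point, in mm); y points along the fingers, x is the direction in which the jaws open and shut, and the axes are right-handed (so a half turn about y gives the same grasp; the last joint's range is limited). The gripper opens to 85 mm and grips with 20 to 120 N. Pads are 22 mm wide; open, the fingers measure 114 mm over their backs; the gripper's body (76 mm by 85 mm) begins 54 mm behind the grasp point. The pads swing forward as they close: fully open they stand 13 mm farther back than shut.
Start: joints at [-1.205, 0.332, -0.065, 1.46, 0.022, 1.35, -0.088], TCP at [236.913, 578.38, 231.338] pointing down, gripper open.
Joint ranges: [-2.6, 2.6], [-0.5, 2.12], [-1.47, 1.34], [0.16, 2.42], [-1.27, 4.41], [0.06, 2.06], [-2.6, 2.6]. Speed limits (rad/s): [2.22, 2.22, 2.79, 2.79, 3.14, 3.14, 3.14].

### API

Orientations are given as a unit quaternion [x, y, z, w].
In Python, from station import manip gives the robot as it stands.
- The arm moves only by the shell command python3 -m crank 'ROWS' [FORCE]. ROWS is JSON, a list of rows, each a list of 3 entries, a list of its own where there are three numbers: the shift along the tool's x, y, z normalised to -1 to 1, where 1 is 10 cm, then the turn, a rotation vector about the tool's x, y, z normalised to -1 to 1, where 1 is 0.5 rad, then the opening, from 0 (shut) to 1 (fully open). In form: [[[dx, dy, dz], [wx, wy, wz], grip], ...]. A call has exactly 5 rows; each row is the pose to reach, as a shift and turn from the pose measured when the call began, along the tool's axes at that moment; what a row does not reach only later rows make up. A row lasts 1/8 s, in which the tool goes at most 62.5 mm and 10.7 degrees, less where a joint would pass 70% of its speed; a pose out of reach is approached as far as the arm can. A call with a number of a shift or a turn outside -1 to 1 is refused whole. A call with a gripper value outside its range is refused whole. The fingers move at their own pace and stop on an object; FORCE is the grip in N (left out, the last holds). Time passes only in rows, so rows that repeat a pose let the fingers close, or fill a call up. It gives the time, the measured TCP pose, the force and the opening at its end, in the units of the state.
- manip.read_state(): the state, without advancing time (a new reading comes with each control period).
- manip.capture(name): name is "scene" or "top" or "wrist"; returns a dict with "image" (384x512x3 uint8, red, green, blue), "fx", "fy", "cx", "cy" (pixels), "dist" ([k1, k2, p1, p2, k3] as OpenCV has them; the pictures are not rectified), "camera_from_world" (4x4, takes a point from world to camera coordinates). Camera axes: x right, y up, looking along -z (the intrinsics and any distortion apply to the point x, -y, -z); pixel columns grow to the right and rows downward; lengths in mm; the calibration is good to about 2 mm. A picture is of the moment at which its call begins. There is no depth.
- manip.finish_job(): hands the job in, once; it reports no verdict.
The state is a dict: "time": time; "qpos": joint angles; "qvel": joint speeds; "joint_efforts": joint torques, N m; "eef_pos": TCP position; "orientation": TCP orientation; "ft_force": force on the tool from outside, world axes, zero at the start; "moment": the same for the moment, N m; "grip_width": finger opening in mm.
Only numpy, scipy, OpenCV 4.12 (cv2) and the standard library are available. Lean on these libraries where they do the work, as an engineer would, in place of code of your own. Each camera call takes 0.05 s, during which the arm holds its last target.

### The job

The sloped lid of the pine case is propped too steep for cleaning glass on it: set it lower, at the second notch up from closed. The ratchet only lets it go up, so take the brass handle, lift the lid past the top notch until the pawl falls back, lower it all the way shut to re-arm the pawl, then raise it and let it settle on the second notch, and let go. Always lower it by hand and never let it drop, and do not disturb the other things on the bench or in the case.

Things in the scene. Friction and masses are not known exactly. Their poses are not given: they have to be found in the camera images.
- case: Open pine tool case, 220 mm deep (its x), 280 mm wide (its y), 95 mm high, fixed to the bench; origin at the centre of its underside. Its own +x points away from the robot, give or take 17 degrees of yaw. Inside its 10 mm walls lie the sanding block and the frame corner.
- hinge (a point): Middle of the lid's hinge line, on the case's near top edge: 105 mm from the case's centre towards its own -x, 95 mm above the bench. The hinge line runs along the case's y.
- lid (a joint): Angle of the lid in rad: 0 = shut, growing as its far edge is lifted; hard stop at 1.257. The ratchet holds it at four notches, near 0.24, 0.46, 0.69 and 0.92 rad, all shifted together by up to 0.04 either way between starts. It starts on the third. Lifted to between 1.08 and 1.18 the pawl tumbles back; the pawl is surely thrown in again within the last 0.035 before shut.
- lid_mid (a point): Centre of the lid's pine board, 212 x 280 x 12 mm, 106 mm from the hinge line along the lid; its own x points from the hinge to the handle. The lid weighs 0.9 to 1.3 kg: 4 to 6 N at the handle when held up; unsupported it falls fast. A low pine ledge strip lies on it near the hinge.
- ratchet (a point): Where the steel ratchet works, on the outside of the case's +y wall, 80 mm out from the hinge line at hinge height: a toothed quadrant fixed to the lid, and a tumbling strut (pawl) on the case. Going up, the pawl clicks over each tooth; going down it stops the lid at the next notch below and takes its weight. Once fallen back it lets the lid come down past every notch to shut.
- handle (a point): Centre of the brass handle bar: round, 12 mm thick, 124 mm long, parallel to the hinge line, on an arm at either end, with a 37 mm gap to the lid's far edge. At lid angle a it stands 255 sin a + 6 cos a (mm) above the hinge and 255 cos a - 6 sin a out from it along the case's +x. It can be pinched from above, and can turn between the fingers.
- frame_corner: Bystander: L-shaped black resin frame corner, 75 x 75 x 25 mm, loose inside the case. Origin under its centre.
- sanding_block: Bystander: cork sanding block, 90 x 55 x 35 mm, loose inside the case. Origin under its centre.
- pliers: Bystander: chrome pliers, 170 mm long, 14 mm high, lying beside the case on its -y side. Origin under the middle.
- tape: Bystander: grey tape measure, 66 x 34 x 62 mm, standing beyond the case's far side. Origin under its centre.
- brad_jar: Bystander: small glass jar, 56 mm across, 65 mm high, beside the case on its +y side. Origin under its centre.
- screwdriver: Bystander: screwdriver lying crosswise beyond the case's far side. Origin under the middle.

How it is judged:
By the outcome, as a careful person would: the job done as asked, in the order asked, and still so for the second after the job is handed in, with the robot touching nothing.
It also fails if it takes over 48 s, if anything falls off the work surface, if the arm or the gripper's body presses on something with over 40 N, if the wrist force passes 120 N, or if a joint passes its speed limit or range.

## Working session

There is one attempt and no reset: what is moved stays moved. The work goes in short steps, Python scripts to look and compute and a shell command to move; the robot and the scene stay as the last step left them, time stands still between calls to the robot, and variables do not carry over. Pictures are saved under pics/ and viewed, and the job is handed in when it is done.

```bash
ls; mkdir -p pics; python3 - <<'E'
from station import manip
import cv2
print(manip.read_state(), manip.grasp_offset)
for n in ["scene","top","wrist"]:
    c=manip.capture(n); cv2.imwrite(f"pics/{n}0.png",c["image"][:,:,::-1])
    print(n,c["fx"],c["fy"],c["cx"],c["cy"],c["dist"]); print(c["camera_from_world"])
E
```

```text
pics
{'time': 0.0, 'qpos': array([-1.20458718,  0.3328986 , -0.0647138 ,  1.46098527,  0.02163227,
        1.34985384, -0.08853432]), 'qvel': array([-1.49919895e-03, -5.52559326e-04,  3.91709134e-05, -2.33517649e-03,
        1.96781190e-03,  1.10238130e-03,  1.60096622e-03]), 'joint_efforts': array([-1.31151650e-03, -6.25446939e+01,  4.80484392e-02, -3.91605949e+01,
        1.59873714e-02,  9.93533875e-03,  3.04289961e-05]), 'eef_pos': array([236.7923507 , 577.99604931, 230.47827923]), 'orientation': array([ 0.58748307,  0.39358649, -0.39439836, -0.5868588 ]), 'ft_force': array([0.37019616, 1.55236263, 0.70573468]), 'moment': array([ 0.02009959, -0.00601155, -0.00514573]), 'grip_width': 85.87739184267751} 18.700000000000003
scene 375.2063823208699 375.2063823208699 254.09335859298474 195.3914102325026 [-0.10455017  0.          0.          0.          0.        ]
[[ 2.89142626e-01  9.57173564e-01  1.46734602e-02 -2.07070957e+02]
 [-8.08152213e-01  2.35852898e-01  5.39688254e-01  4.36105625e+02]
 [ 5.13114551e-01 -1.67905268e-01  8.41737060e-01 -1.23287208e+03]
 [ 0.00000000e+00  0.000
[... 163 characters left out ...]
         0.        ]
[[ 2.01308667e-02 -9.99616169e-01 -1.90331954e-02  6.01253809e+01]
 [ 9.92819371e-01  1.77414934e-02  1.18300196e-01 -5.86511828e+02]
 [-1.17917111e-01 -2.12780105e-02  9.92795448e-01 -1.08847165e+03]
 [ 0.00000000e+00  0.00000000e+00  0.00000000e+00  1.00000000e+00]]
wrist 339.2812638731762 339.2812638731762 255.20096187553273 187.74585800754267 [-0.08000235  0.          0.          0.          0.        ]
[[ 3.79183536e-01  9.25321246e-01 -6.61903410e-04 -6.23328958e+02]
 [-8.87974757e-01  3.63678114e-01 -2.81494333e-01  3.76922666e+01]
 [-2.60231967e-01  1.07325770e-01  9.59562662e-01 -3.79797971e+02]
 [ 0.00000000e+00  0.00000000e+00  0.00000000e+00  1.00000000e+00]]
```

View pics/scene0.png

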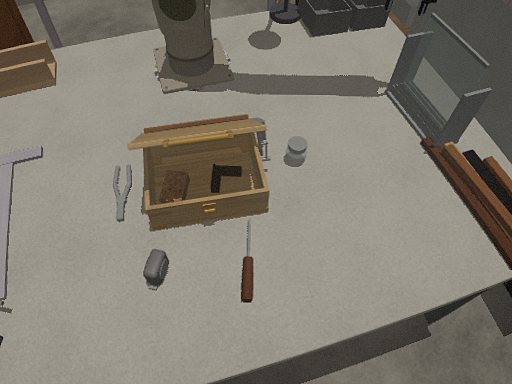

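View pics/top0.png

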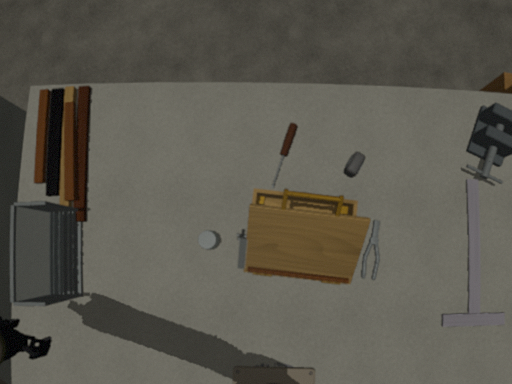

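View pics/wrist0.png

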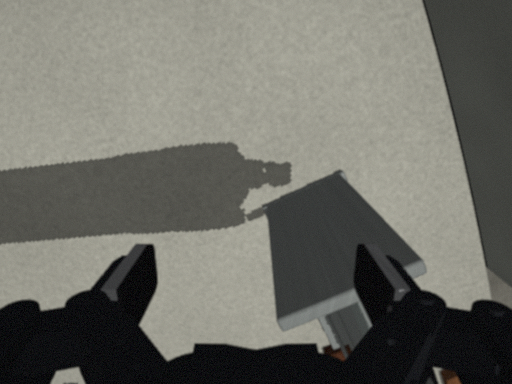

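The scene view shows the case with its lid propped, the handle near (200,138). In the top view the handle bar runs about (285,195) to (342,208). I'll zoom in on both.

```bash
python3 - <<'E'
import cv2
a=cv2.imread("pics/scene0.png")[100:240,110:310]; cv2.imwrite("pics/s0z.png",cv2.resize(a,None,fx=4,fy=4,interpolation=cv2.INTER_CUBIC))
a=cv2.imread("pics/top0.png")[170:300,220:400]; cv2.imwrite("pics/t0z.png",cv2.resize(cv2.convertScaleAbs(a,alpha=1.4),None,fx=4.4,fy=4.4,interpolation=cv2.INTER_CUBIC))
E
```

```text
(no output)
```

View pics/s0z.png

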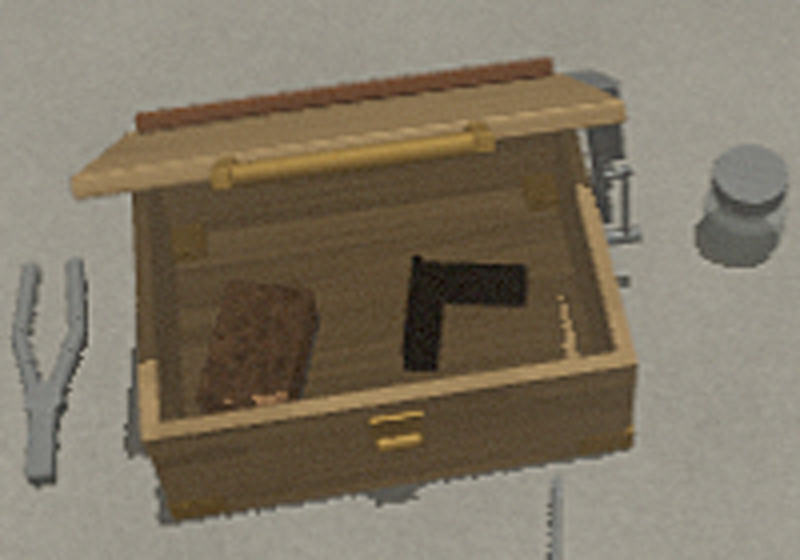

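View pics/t0z.png

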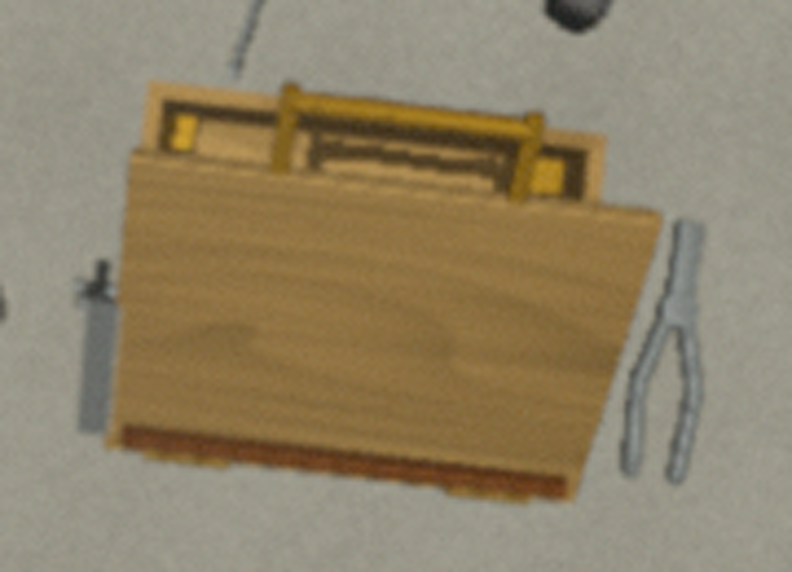

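Zoomed views: the case's far rim corners are at scene-zoom (146,437) and (636,355), top-zoom (150,82) and (605,137). The handle ends are at scene-zoom (222,176) and (484,138), top-zoom (290,98) and (535,126).

```bash
cat > h.py <<'E'
import numpy as np, cv2
from station import manip
from scipy.spatial.transform import Rotation as R
def ray(c,uv):
    K=np.array([[c["fx"],0,c["cx"]],[0,c["fy"],c["cy"]],[0,0,1]])
    p=cv2.undistortPoints(np.array([[uv]],float),K,np.array(c["dist"]))[0,0]
    M=np.array(c["camera_from_world"]);d=M[:3,:3].T@np.array([p[0],-p[1],-1]);o=-M[:3,:3].T@M[:3,3]
    return o,d/np.linalg.norm(d)
def onz(c,uv,z):
    o,d=ray(c,uv);return o+d*(z-o[2])/d[2]
def tri(c1,u1,c2,u2):
    o1,d1=ray(c1,u1);o2,d2=ray(c2,u2)
    s=np.linalg.lstsq(np.stack([d1,-d2],1),o2-o1,rcond=None)[0]
    a=o1+s[0]*d1;b=o2+s[1]*d2
    return (a+b)/2,np.linalg.norm(a-b)
E
python3 - <<'E'
from h import *
np.set_printoptions(precision=1,suppress=True)
S=manip.capture("scene");T=manip.capture("top")
s=lambda x,y:(110+(x+.5)/4-.5,100+(y+.5)/4-.5); t=lambda x,y:(220+(x+.5)/4.4-.5,170+(y+.5)/4.4-.5)
for n,a,b in [("rim-y",s(146,437),t(605,137)),("rim+y",s(636,355),t(150,82))]:
    print(n,onz(S,a,95),onz(T,b,95),*tri(S,a,T,b))
for n,a,b in [("h-y",s(222,176),t(535,126)),("h+y",s(484,138),t(290,98))]:
    print(n,*tri(S,a,T,b))
# lid far edge top corners
for n,a,b in [("lid-y",s(74,182),t(660,212)),("lid+y",s(624,103),t(133,152))]:
    print(n,*tri(S,a,T,b))
r=R.from_quat(manip.read_state()["orientation"]);print(r.as_matrix())
E
```

```text
rim-y [ 578.9 -209.    95. ] [ 579.2 -210.1   95. ] [ 579.2 -209.4   95.6] 1.0124279081564034
rim+y [602.9  67.3  95. ] [607.8  66.1  95. ] [606.8  65.9 101.2] 0.23427810470327454
h-y [ 563.1 -131.3  271.2] 0.2843898147248424
h+y [575.   -7.8 271.3] 0.3450269627515594
lid-y [ 522.6 -202.5  245.3] 0.8375940682473476
lid+y [549.   71.3 245.4] 0.3752619037096633
[[ 0.4 -0.  -0.9]
 [ 0.9 -0.   0.4]
 [-0.  -1.  -0. ]]
```

Handle centre is about (569,-69.5,271), the case yaw is about -0.095 and the lid angle about 0.71. The triangulation gaps are under 1 mm, the handle length comes out at 124 mm and the lid width at 275 mm, which all fit the sizes given. I'll swing over the case now, lifting first.

```bash
python3 -m crank '[[[0,-0.2,-0.2],[0,0.06,0],0.5],[[-0.02,-0.4,-0.4],[0,0.13,0],0.5],[[-0.03,-0.6,-0.6],[0,0.2,0],0.5],[[-0.06,-0.8,-0.8],[0,0.26,0],0.5],[[-0.08,-1,-0.98],[0,0.33,0],0.5]]' 60
for i in 1 ; do python3 -m crank '[[[0,0,-0.2],[0,0.06,0],0.5],[[-0.02,0,-0.4],[0,0.13,0],0.5],[[-0.03,0,-0.6],[0,0.2,0],0.5],[[-0.06,0,-0.8],[0,0.26,0],0.5],[[-0.08,0,-0.98],[0,0.33,0],0.5]]'; done
```

```text
time: 0.88
eef_pos: [325.2, 533.2, 331.5]
orientation: [0.618, 0.344, -0.344, -0.618]
ft_force: [-0.5, 0.8, 0.1]
grip_width: 42.6
time: 1.5
eef_pos: [405.3, 473.7, 331.3]
orientation: [0.645, 0.291, -0.291, -0.644]
ft_force: [-0.1, -0.2, -0.0]
grip_width: 42.8
```

```bash
python3 -m crank '[[[0,0,-0.2],[0,0.06,0],0.5],[[-0.02,0,-0.4],[0,0.13,0],0.5],[[-0.03,0,-0.6],[0,0.2,0],0.5],[[-0.06,0,-0.8],[0,0.26,0],0.5],[[-0.08,0,-0.98],[0,0.33,0],0.5]]'
python3 -m crank '[[[0,0,-0.2],[0,0.06,0],0.5],[[-0.02,0,-0.4],[0,0.13,0],0.5],[[-0.03,0,-0.6],[0,0.2,0],0.5],[[-0.06,0,-0.8],[0,0.26,0],0.5],[[-0.08,0,-0.98],[0,0.33,0],0.5]]'
python3 -m crank '[[[0,0,-0.2],[0,0.06,0],0.5],[[-0.02,0,-0.4],[0,0.13,0],0.5],[[-0.03,0,-0.6],[0,0.2,0],0.5],[[-0.06,0,-0.8],[0,0.26,0],0.5],[[-0.08,0,-0.98],[0,0.33,0],0.5]]'
python3 -m crank '[[[0,0,-0.2],[0,0.06,0],0.5],[[-0.02,0,-0.4],[0,0.13,0],0.5],[[-0.03,0,-0.6],[0,0.2,0],0.5],[[-0.06,0,-0.8],[0,0.26,0],0.5],[[-0.08,0,-0.98],[0,0.33,0],0.5]]'
cat >> h.py <<'E'
EX=np.array([np.cos(.095),-np.sin(.095),0]);H=np.array([378.5,-51.6,95.])
def todo(p,yaw=-0.095):
    st=manip.read_state();m=R.from_quat(st["orientation"]).as_matrix()
    mt=np.array([[np.cos(yaw),0,np.sin(yaw)*1],[np.sin(yaw),0,-np.cos(yaw)],[0,-1,0]])
    mt[:,2]=np.cross(mt[:,0],mt[:,1])
    print("shift/100",(m.T@(np.array(p)-st["eef_pos"])/100).round(3),"turn/.5",(R.from_matrix(m.T@mt).as_rotvec()/.5).round(3),"q",st["qpos"].round(2),st["time"])
E
python3 -c "
from h import *;todo([568,-69.5,330])"
```

```text
time: 2.12
eef_pos: [474.4, 401.7, 331.5]
orientation: [0.667, 0.236, -0.236, -0.666]
ft_force: [0.1, 1.2, 0.6]
grip_width: 42.7
time: 2.75
eef_pos: [530.6, 319.3, 331.6]
orientation: [0.684, 0.179, -0.18, -0.684]
ft_force: [-0.1, -0.4, -0.1]
grip_width: 42.8
time: 3.38
eef_pos: [572.1, 228.6, 331.8]
orientation: [0.697, 0.121, -0.122, -0.696]
ft_force: [-0.6, -0.6, -0.5]
grip_width: 42.4
time: 4.0
eef_pos: [598.1, 132.3, 331.9]
orientation: [0.705, 0.063, -0.063, -0.704]
ft_force: [0.6, 1.4, -0.6]
grip_width: 42.4
shift/100 [-0.653  0.021 -1.932] turn/.5 [ 0.002  0.546 -0.   ] q [-0.58  0.28  0.37  1.35 -0.1   1.54 -0.04] 4.0
```

```bash
python3 -m crank '[[[-0.06,0,-0.2],[0,0.06,0],0.5],[[-0.12,0,-0.4],[0,0.12,0],0.5],[[-0.18,0,-0.6],[0,0.18,0],0.5],[[-0.25,0,-0.8],[0,0.24,0],0.5],[[-0.32,0,-0.98],[0,0.3,0],0.5]]'
python3 -c "
from h import *;todo([568,-69.5,325])"
```

```text
time: 4.62
eef_pos: [583.6, 28.6, 332.1]
orientation: [0.707, 0.009, -0.009, -0.707]
ft_force: [-0.1, -0.2, 0.5]
grip_width: 42.5
shift/100 [-0.182  0.072 -0.977] turn/.5 [0.002 0.242 0.   ] q [-0.49  0.21  0.44  1.43 -0.09  1.52 -0.03] 4.625
```

```bash
python3 -m crank '[[[-0.05,0,-0.25],[0,0.06,0],0.5],[[-0.09,0,-0.5],[0,0.12,0],0.5],[[-0.14,0,-0.75],[0,0.18,0],0.5],[[-0.18,0.02,-0.98],[0,0.24,0],0.5],[[-0.18,0.02,-0.98],[0,0.24,0],0.5]]'
python3 - <<'E'
from h import *
todo([568,-69.5,252])
for n in ["scene","top","wrist"]:
    c=manip.capture(n); cv2.imwrite(f"pics/{n}1.png",c["image"][:,:,::-1])
E
```

```text
time: 5.25
eef_pos: [567.7, -72.5, 330.2]
orientation: [0.707, -0.035, 0.035, -0.706]
ft_force: [0.3, 0.6, -0.4]
grip_width: 42.7
shift/100 [0.    0.782 0.032] turn/.5 [ 0.003 -0.007  0.   ] q [-0.39  0.19  0.52  1.47 -0.09  1.51  0.02] 5.25
```

View pics/wrist1.png

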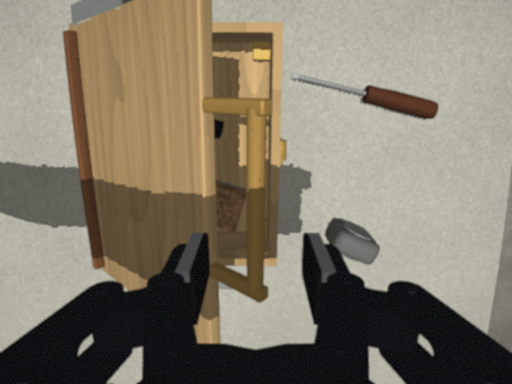

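View pics/scene1.png

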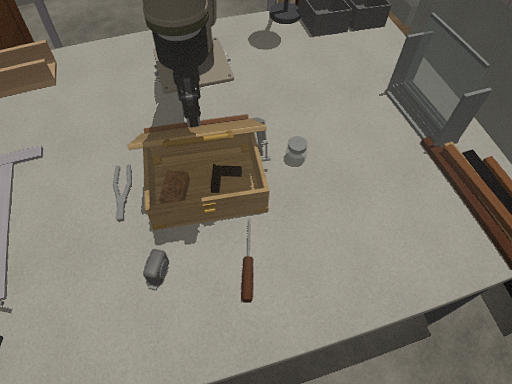

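The wrist view shows the bar centred between the fingers at column ~257, its ends near (258,106) and (257,292). I'll check those rays against the earlier estimate.

```bash
python3 - <<'E'
from h import *
c=manip.capture("wrist")
for u in [(258,106),(257,292),(256,200)]:
  for z in (266,271): print(u,onz(c,u,z).round(1))
E
```

```text
(258, 106) [576.1  -9.2 266. ]
(258, 106) [576.1  -9.  271. ]
(257, 292) [ 563.8 -136.6  266. ]
(257, 292) [ 564.  -133.3  271. ]
(256, 200) [569.4 -68.2 266. ]
(256, 200) [569.5 -66.5 271. ]
```

```bash
python3 -m crank '[[[0,0.2,0.01],[0,0,0],0.5],[[0.01,0.4,0.02],[0,0,0],0.5],[[0.01,0.6,0.02],[0,0,0],0.5],[[0.01,0.79,0.02],[0,0,0],0.5],[[0.01,0.79,0.02],[0,0,0],0.5]]'
python3 - <<'E'
from h import *
c=manip.capture("wrist"); cv2.imwrite(f"pics/wrist2.png",c["image"][:,:,::-1])
E
```

```text
time: 6.08
eef_pos: [569.0, -65.9, 249.8]
orientation: [0.707, -0.033, 0.031, -0.706]
ft_force: [0.1, 0.3, 0.4]
grip_width: 42.7
```

View pics/wrist2.png

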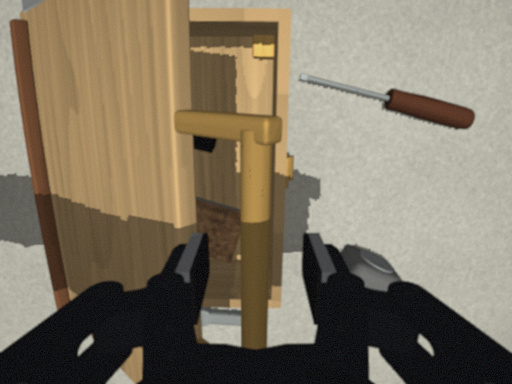

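The bar (column ~257) lies midway between the pads. I'll close on it.

```bash
python3 -m crank '[[[0,0,0],[0,0,0],0.3],[[0,0,0],[0,0,0],0.1],[[0,0,0],[0,0,0],0],[[0,0,0],[0,0,0],0],[[0,0,0],[0,0,0],0]]' 60
python3 - <<'E'
from h import *
c=manip.capture("wrist"); cv2.imwrite(f"pics/wrist3.png",c["image"][:,:,::-1])
st=manip.read_state(); print(st["eef_pos"],st["grip_width"],st["ft_force"])
E
```

```text
time: 6.75
eef_pos: [569.6, -65.9, 251.2]
orientation: [0.706, -0.032, 0.032, -0.706]
ft_force: [-1.5, 2.4, 1.5]
grip_width: 9.8
[569.65492536 -65.85738958 251.17748235] 9.856468379410742 [-2.28076246  2.65215769  0.19128489]
```

View pics/wrist3.png

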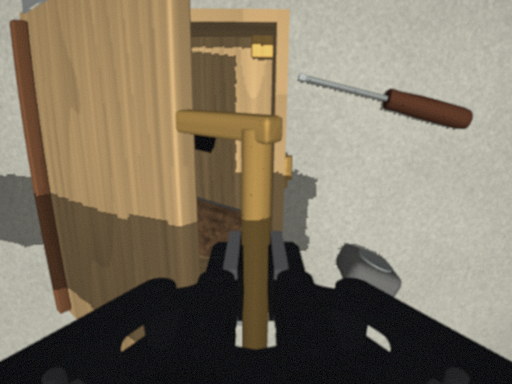

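```bash
cat >> h.py <<'E'
def bar(a): return np.array([255*np.cos(a)-6*np.sin(a),255*np.sin(a)+6*np.cos(a)])
def table(a0,angs):
    for a in angs:
        d=(bar(a)-bar(a0))/100; print(round(a,3),"dx %.3f dy %.3f"%(d[0],-d[1]))
E
python3 -c "
from h import *
table(.71,[.75,.8,.85,.9,.95,1.0]);todo([569,-66,251])"
```

```text
0.75 dx -0.070 dy -0.074
0.8 dx -0.161 dy -0.163
0.85 dx -0.257 dy -0.248
0.9 dx -0.357 dy -0.327
0.95 dx -0.460 dy -0.401
1.0 dx -0.567 dy -0.470
shift/100 [-0.006  0.002 -0.002] turn/.5 [ 0.001  0.008 -0.001] q [-0.39  0.22  0.51  1.6  -0.11  1.36  0.03] 6.8
```

```bash
python3 -m crank '[[[-0.035,-0.037,0],[0,0,0],0],[[-0.07,-0.074,0],[0,0,0],0],[[-0.115,-0.119,0],[0,0,0],0],[[-0.161,-0.163,0],[0,0,0],0],[[-0.209,-0.206,0],[0,0,0],0]]' 60
python3 - <<'E'
from h import *
for n in ["scene","wrist"]:
    c=manip.capture(n); cv2.imwrite(f"pics/{n}4.png",c["image"][:,:,::-1])
E
```

```text
time: 7.42
eef_pos: [548.7, -63.8, 272.3]
orientation: [0.706, -0.032, 0.032, -0.706]
ft_force: [3.8, 2.2, -3.7]
grip_width: 9.8
```

View pics/scene4.png

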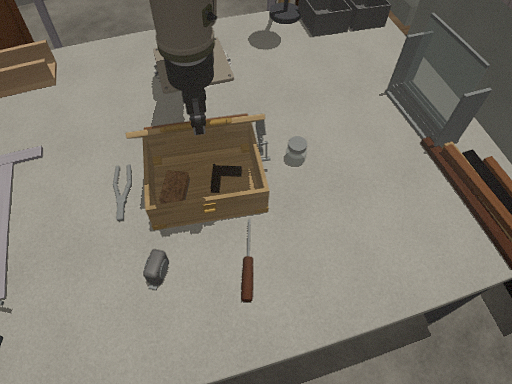

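View pics/wrist4.png

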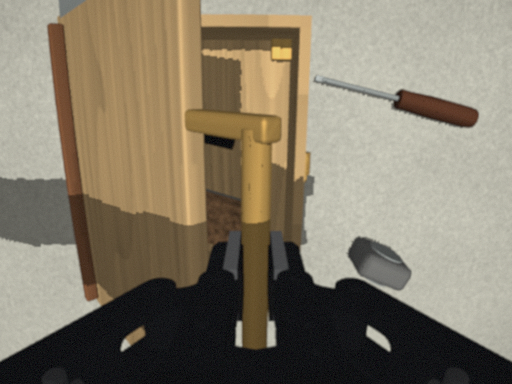

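The lid is rising with the handle, the bar still sits in the pads, and forces are under 5 N. I'll keep lifting.

```bash
python3 -c "
from h import *
table(.825,[.875,.925,.975,1.025,1.075]);table(1.075,[1.1,1.125,1.15,1.175,1.2])"
python3 -m crank '[[[-0.098,-0.083,0],[0,0,0],0],[[-0.2,-0.161,0],[0,0,0],0],[[-0.305,-0.232,0],[0,0,0],0],[[-0.41,-0.3,0],[0,0,0],0],[[-0.524,-0.36,0],[0,0,0],0]]'
```

```text
0.875 dx -0.098 dy -0.082
0.925 dx -0.199 dy -0.159
0.975 dx -0.305 dy -0.230
1.025 dx -0.414 dy -0.297
1.075 dx -0.526 dy -0.358
1.1 dx -0.057 dy -0.028
1.125 dx -0.115 dy -0.055
1.15 dx -0.173 dy -0.081
1.175 dx -0.233 dy -0.104
1.2 dx -0.292 dy -0.127
time: 8.15
eef_pos: [496.1, -58.4, 309.2]
orientation: [-0.706, 0.031, -0.032, 0.707]
ft_force: [3.5, 5.9, -0.8]
grip_width: 10.0
```

```bash
python3 -m crank '[[[-0.057,-0.028,0],[0,0,0],0],[[-0.115,-0.055,0],[0,0,0],0],[[-0.173,-0.081,0],[0,0,0],0],[[-0.233,-0.104,0],[0,0,0],0],[[-0.292,-0.127,0],[0,0,0],0]]'
python3 - <<'E'
from h import *
for n in ["scene","top","wrist"]:
    c=manip.capture(n); cv2.imwrite(f"pics/{n}5.png",c["image"][:,:,::-1])
    if n=="scene": a=c["image"][80:210,110:310,::-1]; cv2.imwrite("pics/s5z.png",cv2.resize(a,None,fx=4,fy=4,interpolation=cv2.INTER_CUBIC))
st=manip.read_state(); print(st["eef_pos"],st["grip_width"],st["ft_force"],st["qpos"])
p=st["eef_pos"]-H; print(p@EX,p[2]+18.7, np.arctan2(p[2]+18.7,p@EX)-.0235)
E
```

```text
time: 8.78
eef_pos: [467.0, -55.5, 322.2]
orientation: [-0.706, 0.031, -0.033, 0.707]
ft_force: [3.2, 4.9, -2.0]
grip_width: 9.9
[466.94929829 -55.48984135 322.19737657] 9.474370072140367 [ 3.09108123  5.17644769 -1.71182657] [-0.46038218 -0.07970364  0.4579639   1.72251607  0.03368337  1.4884886
 -0.09621213]
88.41945025772311 245.89737657159793 1.2021137916460796
```

View pics/s5z.png

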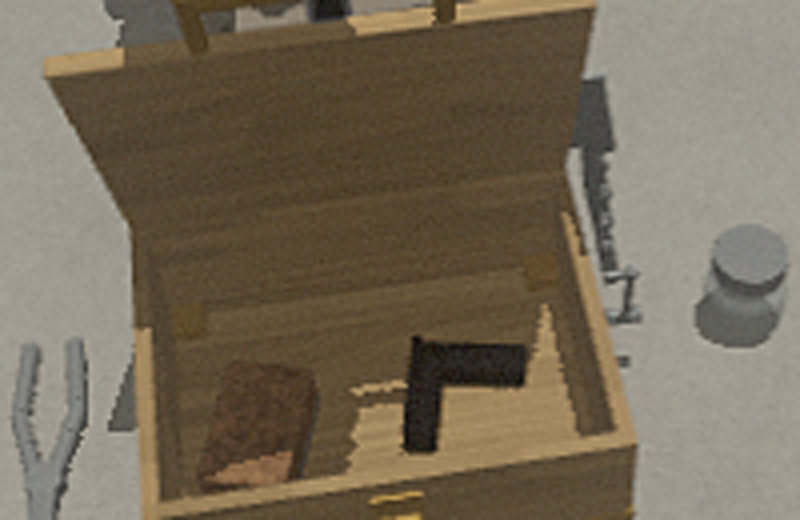

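View pics/wrist5.png

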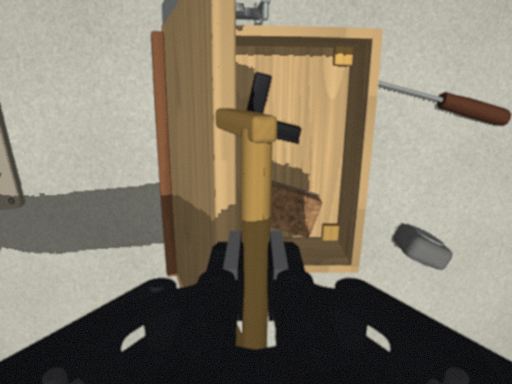

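The lid is near 1.20 by two measures (1.193–1.202), short of the stop. I'll nudge it about 5 mm further for margin, then start lowering.

```bash
python3 -c "
from h import *
table(1.2,[1.22,1.22,1.17,1.12,1.07]);table(1.07,[1.02,.97,.93,.9,.87])"
python3 -m crank '[[[-0.024,-0.009,0],[0,0,0],0],[[-0.048,-0.018,0],[0,0,0],0],[[-0.024,-0.009,0],[0,0,0],0],[[0.07,0.028,0],[0,0,0],0],[[0.19,0.075,0],[0,0,0],0]]'
python3 - <<'E'
from h import *
p=manip.read_state()["eef_pos"]-H; print(p@EX,p[2]+18.7, np.arctan2(p[2]+18.7,p@EX)-.0235)
E
```

```text
1.22 dx -0.048 dy -0.017
1.22 dx -0.048 dy -0.017
1.17 dx 0.072 dy 0.027
1.12 dx 0.189 dy 0.077
1.07 dx 0.304 dy 0.133
1.02 dx 0.112 dy 0.061
0.97 dx 0.220 dy 0.128
0.93 dx 0.305 dy 0.186
0.9 dx 0.366 dy 0.231
0.87 dx 0.427 dy 0.278
time: 9.55
eef_pos: [486.6, -57.5, 314.6]
orientation: [-0.706, 0.031, -0.033, 0.707]
ft_force: [1.3, 3.1, 2.5]
grip_width: 9.5
108.15661423706217 238.3123683120583 1.1212504140942805
```

```bash
python3 -c "
from h import *
table(1.12,[1.07,1.02,.97,.93,.89])"
python3 -m crank '[[[0.115,0.056,0],[0,0,0],0],[[0.227,0.117,0],[0,0,0],0],[[0.335,0.184,0],[0,0,0],0],[[0.42,0.242,0],[0,0,0],0],[[0.502,0.304,0],[0,0,0],0]]'
python3 - <<'E'
from h import *
p=manip.read_state()["eef_pos"]-H; print(p@EX,p[2]+18.7, np.arctan2(p[2]+18.7,p@EX)-.0235)
E
```

```text
1.07 dx 0.115 dy 0.056
1.02 dx 0.226 dy 0.117
0.97 dx 0.335 dy 0.184
0.93 dx 0.419 dy 0.241
0.89 dx 0.501 dy 0.302
time: 10.18
eef_pos: [537.0, -62.5, 283.7]
orientation: [-0.706, 0.031, -0.033, 0.707]
ft_force: [1.5, -1.4, -0.8]
grip_width: 9.5
158.8199034268595 207.38817394228687 0.8937534672578352
```

It has passed the top notch (~0.94) freely with low force. I'll keep going.

```bash
python3 -c "
from h import *
table(.89,[.84,.79,.74,.69,.64]);table(.64,[.59,.54,.49,.44,.39]);table(.39,[.34,.29,.24,.19,.15])"
python3 -m crank '[[[0.1,0.08,0],[0,0,0],0],[[0.197,0.165,0],[0,0,0],0],[[0.29,0.254,0],[0,0,0],0],[[0.379,0.348,0],[0,0,0],0],[[0.464,0.446,0],[0,0,0],0]]'
python3 - <<'E'
from h import *
p=manip.read_state()["eef_pos"]-H; print(p@EX,p[2]+18.7, np.arctan2(p[2]+18.7,p@EX)-.0235)
E
```

```text
0.84 dx 0.099 dy 0.080
0.79 dx 0.194 dy 0.166
0.74 dx 0.284 dy 0.256
0.69 dx 0.370 dy 0.350
0.64 dx 0.451 dy 0.448
0.59 dx 0.076 dy 0.102
0.54 dx 0.147 dy 0.208
0.49 dx 0.212 dy 0.318
0.44 dx 0.272 dy 0.431
0.39 dx 0.326 dy 0.546
0.34 dx 0.048 dy 0.118
0.29 dx 0.091 dy 0.238
0.24 dx 0.127 dy 0.361
0.19 dx 0.157 dy 0.484
0.15 dx 0.177 dy 0.585
time: 10.8
eef_pos: [583.4, -67.2, 238.1]
orientation: [-0.706, 0.032, -0.032, 0.706]
ft_force: [8.2, -3.2, 0.1]
grip_width: 9.6
205.43237394598864 161.7851888919326 0.643593996227069
```

```bash
python3 -m crank '[[[0.067,0.102,0],[0,0,0],0],[[0.136,0.208,0],[0,0,0],0],[[0.2,0.318,0],[0,0,0],0],[[0.26,0.431,0],[0,0,0],0],[[0.314,0.546,0],[0,0,0],0]]'
python3 - <<'E'
from h import *
p=manip.read_state()["eef_pos"]-H; print(p@EX,p[2]+18.7, np.arctan2(p[2]+18.7,p@EX)-.0235)
for n in ["scene","top","wrist"]:
    c=manip.capture(n); cv2.imwrite(f"pics/{n}6.png",c["image"][:,:,::-1])
E
```

```text
time: 11.42
eef_pos: [615.2, -70.4, 182.7]
orientation: [0.706, -0.032, 0.033, -0.706]
ft_force: [3.2, -3.7, -1.0]
grip_width: 10.0
237.37058905590388 106.4340422322313 0.3980122915299976
```

View pics/scene6.png

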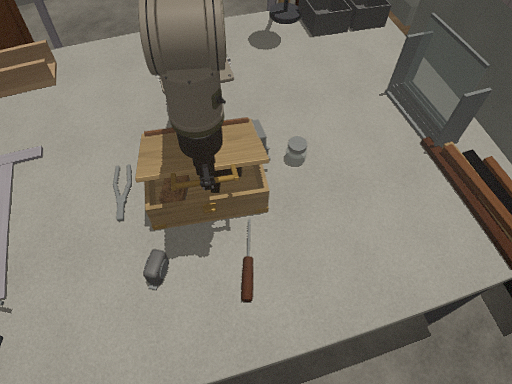

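View pics/wrist6.png

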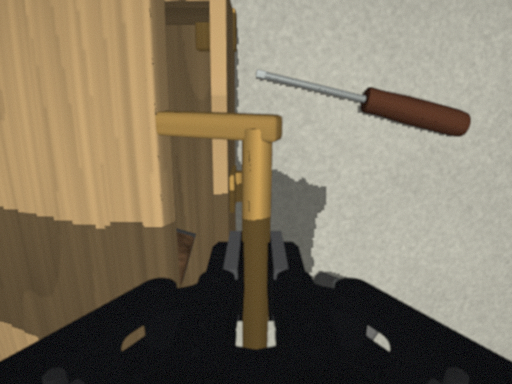

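The lid is coming down with the handle, past notch 2, with low forces. I'll continue, slowing near shut.

```bash
python3 -m crank '[[[0.045,0.118,0],[0,0,0],0],[[0.088,0.238,0],[0,0,0],0],[[0.122,0.361,0],[0,0,0],0],[[0.152,0.484,0],[0,0,0],0],[[0.172,0.585,0],[0,0,0],0]]'
python3 - <<'E'
from h import *
p=manip.read_state()["eef_pos"]-H; print(p@EX,p[2]+18.7, np.arctan2(p[2]+18.7,p@EX)-.0235)
table(.15,[.12,.09,.06,.035,.015,0])
E
```

```text
time: 12.2
eef_pos: [632.6, -72.1, 122.5]
orientation: [0.707, -0.032, 0.032, -0.706]
ft_force: [2.3, -3.2, -2.6]
grip_width: 9.5
254.89136761601145 46.24681652929557 0.15598483844897162
0.12 dx 0.012 dy 0.076
0.09 dx 0.022 dy 0.151
0.06 dx 0.029 dy 0.228
0.035 dx 0.034 dy 0.291
0.015 dx 0.036 dy 0.342
0 dx 0.038 dy 0.380
```

```bash
python3 -m crank '[[[0.01,0.07,0],[0,0,0],0],[[0.018,0.14,0],[0,0,0],0],[[0.026,0.21,0],[0,0,0],0],[[0.03,0.27,0],[0,0,0],0],[[0.032,0.32,0],[0,0,0],0]]'

```

```text
time: 12.82
eef_pos: [635.6, -72.4, 89.8]
orientation: [0.707, -0.032, 0.032, -0.706]
ft_force: [2.4, -2.6, -3.0]
grip_width: 9.4
```

```bash
python3 -m crank '[[[0,0.015,0],[0,0,0],0],[[0.001,0.03,0],[0,0,0],0],[[0.002,0.04,0],[0,0,0],0],[[0.002,0.05,0],[0,0,0],0],[[0.002,0.05,0],[0,0,0],0]]'
python3 - <<'E'
from h import *
for n in ["scene","wrist"]:
    c=manip.capture(n); cv2.imwrite(f"pics/{n}7.png",c["image"][:,:,::-1])
    if n=="scene": a=c["image"][100:240,110:310,::-1]; cv2.imwrite("pics/s7z.png",cv2.resize(a,None,fx=4,fy=4,interpolation=cv2.INTER_CUBIC))
st=manip.read_state();print(st["ft_force"],st["eef_pos"])
E
```

```text
time: 13.45
eef_pos: [635.7, -72.4, 89.1]
orientation: [-0.706, 0.032, -0.032, 0.707]
ft_force: [-17.3, 0.9, 37.5]
grip_width: 9.0
[-16.90676745   0.11533144  37.36888007] [635.73695475 -72.44218098  89.13507936]
```

View pics/s7z.png

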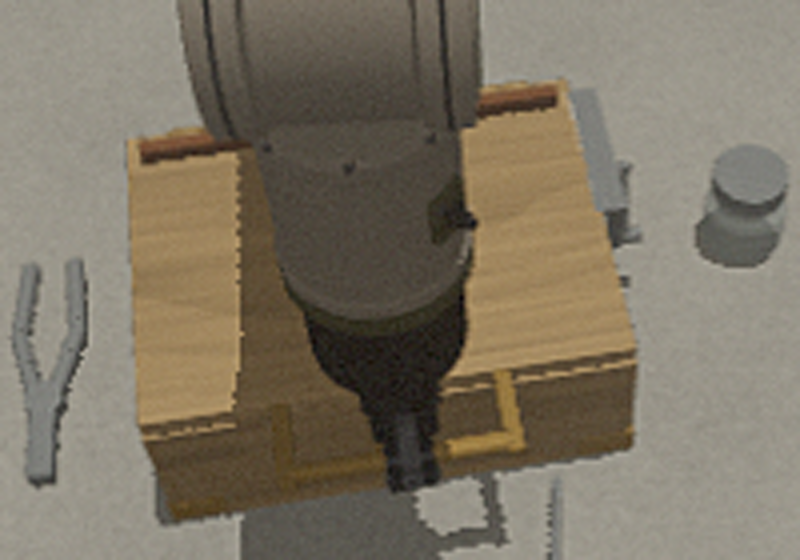

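The lid is shut: motion stopped at TCP z = 89.1 and force rose to 37 N upward, so the pawl is re-armed. That puts the bar 12 mm above the TCP, which gives notch 3 ≈ 0.70, notch 2 ≈ 0.475 (TCP z≈205) and a turnaround at ~0.58 (z≈228). Raising now.

```bash
python3 -c "
from h import *
table(0,[.03,.08,.13,.18,.22]);table(.22,[.27,.32,.37,.42,.46]);table(.46,[.48,.51,.54,.56,.58])"
python3 -m crank '[[[0,-0.04,0],[0,0,0],0],[[-0.003,-0.1,0],[0,0,0],0],[[-0.01,-0.203,0],[0,0,0],0],[[-0.03,-0.33,0],[0,0,0],0],[[-0.052,-0.456,0],[0,0,0],0]]'
```

```text
0.03 dx -0.003 dy -0.076
0.08 dx -0.013 dy -0.204
0.13 dx -0.029 dy -0.330
0.18 dx -0.052 dy -0.456
0.22 dx -0.075 dy -0.555
0.27 dx -0.034 dy -0.123
0.32 dx -0.074 dy -0.244
0.37 dx -0.120 dy -0.363
0.42 dx -0.172 dy -0.480
0.46 dx -0.217 dy -0.571
0.48 dx -0.024 dy -0.045
0.51 dx -0.062 dy -0.111
0.54 dx -0.102 dy -0.177
0.56 dx -0.130 dy -0.220
0.58 dx -0.158 dy -0.262
time: 14.18
eef_pos: [630.5, -71.9, 135.5]
orientation: [-0.706, 0.032, -0.033, 0.707]
ft_force: [4.5, -2.7, -4.2]
grip_width: 9.6
```

```bash
python3 -c "
from h import *
table(.18,[.23,.28,.33,.38,.42]);table(.42,[.46,.5,.54,.57,.58])"
python3 -m crank '[[[-0.028,-0.124,0],[0,0,0],0],[[-0.061,-0.247,0],[0,0,0],0],[[-0.103,-0.367,0],[0,0,0],0],[[-0.15,-0.486,0],[0,0,0],0],[[-0.194,-0.579,0],[0,0,0],0]]'
python3 - <<'E'
from h import *
p=manip.read_state()["eef_pos"]-H;u=p[2]+11.9; print(p@EX,u,np.arcsin(u/255.07)-.0235)
E
```

```text
0.23 dx -0.029 dy -0.124
0.28 dx -0.064 dy -0.247
0.33 dx -0.105 dy -0.368
0.38 dx -0.152 dy -0.486
0.42 dx -0.194 dy -0.579
0.46 dx -0.046 dy -0.091
0.5 dx -0.095 dy -0.181
0.54 dx -0.148 dy -0.268
0.57 dx -0.189 dy -0.332
0.58 dx -0.204 dy -0.353
time: 14.8
eef_pos: [611.3, -70.0, 194.4]
orientation: [-0.706, 0.032, -0.033, 0.707]
ft_force: [5.9, -1.1, -4.1]
grip_width: 9.7
233.50525400815292 111.33943397015241 0.42821082724894444
```

```bash
python3 -m crank '[[[-0.046,-0.09,0],[0,0,0],0],[[-0.095,-0.18,0],[0,0,0],0],[[-0.145,-0.26,0],[0,0,0],0],[[-0.19,-0.325,0],[0,0,0],0],[[-0.19,-0.325,0],[0,0,0],0]]'
python3 - <<'E'
from h import *
p=manip.read_state()["eef_pos"]-H;u=p[2]+11.9; a=np.arcsin(u/255.07)-.0235;print(p@EX,u,a)
c=manip.capture("scene"); cv2.imwrite("pics/scene8.png",c["image"][:,:,::-1])
table(.576,[.55,.53,.51,.495,.48,.47])
E
```

```text
time: 15.42
eef_pos: [592.8, -68.1, 228.0]
orientation: [-0.706, 0.031, -0.034, 0.707]
ft_force: [7.3, -1.7, -2.6]
grip_width: 9.5
214.8796245068607 144.92717754903086 0.580799653239068
0.55 dx 0.037 dy 0.055
0.53 dx 0.064 dy 0.098
0.51 dx 0.090 dy 0.142
0.495 dx 0.110 dy 0.175
0.48 dx 0.128 dy 0.208
0.47 dx 0.140 dy 0.231
```

View pics/scene8.png

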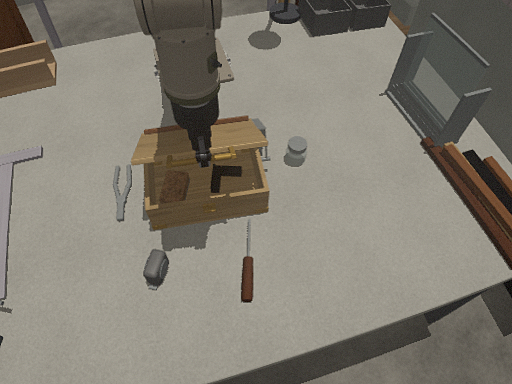

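The lid is at about 0.58, held between notches 2 and 3. I'll lower it slowly and feel for the pawl.

```bash
python3 -m crank '[[[0.037,0.055,0],[0,0,0],0],[[0.064,0.098,0],[0,0,0],0],[[0.09,0.142,0],[0,0,0],0],[[0.108,0.17,0],[0,0,0],0],[[0.115,0.185,0],[0,0,0],0]]'
python3 -m crank '[[[0.006,0.01,0],[0,0,0],0],[[0.012,0.02,0],[0,0,0],0],[[0.018,0.03,0],[0,0,0],0],[[0.023,0.04,0],[0,0,0],0],[[0.023,0.04,0],[0,0,0],0]]'
```

```text
time: 16.1
eef_pos: [604.0, -69.2, 209.3]
orientation: [-0.706, 0.031, -0.033, 0.707]
ft_force: [-2.1, -0.9, 5.2]
grip_width: 9.3
time: 16.73
eef_pos: [605.6, -69.4, 206.6]
orientation: [-0.705, 0.032, -0.033, 0.707]
ft_force: [-8.3, -0.4, 13.2]
grip_width: 9.7
```

```bash
python3 -m crank '[[[0,0.01,0],[0,0,0],0],[[0,0.02,0],[0,0,0],0],[[0,0.02,0],[0,0,0],0],[[0,0.02,0],[0,0,0],0],[[0,0.02,0],[0,0,0],0]]'
python3 - <<'E'
from h import *
p=manip.read_state()["eef_pos"]-H;u=p[2]+11.9; a=np.arcsin(u/255.07)-.0235;print(p@EX,u,a)
E
```

```text
time: 17.35
eef_pos: [605.6, -69.4, 206.5]
orientation: [-0.705, 0.031, -0.033, 0.708]
ft_force: [-5.0, -0.4, 13.3]
grip_width: 9.7
227.73074967578373 123.40299553058003 0.4814920787393509
```

It's firmly held at ~0.48, which is notch 2: pushing further did not move it. I'll relax the push and open a little.

```bash
python3 -m crank '[[[0,0,0],[0,0,0],0],[[0,0,0],[0,0,0],0],[[0,0,0],[0,0,0],0.2],[[0,0,0],[0,0,0],0.3],[[0,0,0],[0,0,0],0.4]]'
python3 - <<'E'
from h import *
for n in ["top","wrist"]:
    c=manip.capture(n); cv2.imwrite(f"pics/{n}9.png",c["image"][:,:,::-1])
st=manip.read_state();print(st["ft_force"],st["eef_pos"],st["grip_width"])
E
```

```text
time: 17.98
eef_pos: [605.5, -69.1, 206.3]
orientation: [-0.705, 0.031, -0.033, 0.708]
ft_force: [0.1, 0.1, 0.4]
grip_width: 34.2
[-0.49644914  0.13353932 -0.9276688 ] [605.52618366 -69.28170397 206.33961519] 33.966835876861566
```

View pics/wrist9.png

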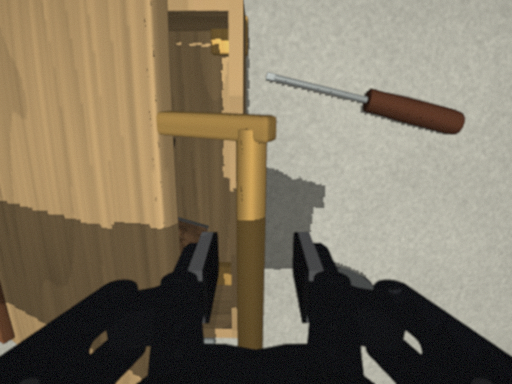

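The fingers (columns ~217 and 293) are clear of the bar (~250), contact force is near zero, and the lid stays put. I'll retreat straight up.

```bash
python3 -m crank '[[[0,-0.1,0],[0,0,0],0.4],[[0,-0.3,0],[0,0,0],0.4],[[0,-0.55,0],[0,0,0],0.4],[[0,-0.8,0],[0,0,0],0.4],[[0,-1,0],[0,0,0],0.4]]'
python3 -m crank '[[[0,-0.1,0.2],[0,0,0],0.4],[[0,-0.2,0.4],[0,0,0],0.4],[[0,-0.3,0.6],[0,0,0],0.4],[[0,-0.3,0.8],[0,0,0],0.4],[[0,-0.3,1],[0,0,0],0.4]]'
python3 -m crank '[[[0,0,0.2],[0,0,0],0.4],[[0,0,0.4],[0,0,0],0.4],[[0,0,0.6],[0,0,0],0.4],[[0,0,0.8],[0,0,0],0.4],[[0,0,1],[0,0,0],0.4]]'
python3 - <<'E'
from h import *
for n,(y0,y1,x0,x1) in {"scene":(100,300,100,320),"top":(110,300,190,410)}.items():
    c=manip.capture(n); a=c["image"][y0:y1,x0:x1,::-1]; cv2.imwrite(f"pics/{n}10.png",cv2.resize(a,None,fx=3,fy=3,interpolation=cv2.INTER_CUBIC))
E
```

```text
time: 18.7
eef_pos: [605.5, -69.8, 308.3]
orientation: [-0.705, 0.031, -0.034, 0.708]
ft_force: [0.3, 0.3, -0.4]
grip_width: 33.9
time: 19.32
eef_pos: [614.4, 31.4, 338.1]
orientation: [-0.705, 0.031, -0.033, 0.708]
ft_force: [0.1, 0.1, -0.0]
grip_width: 34.3
time: 19.95
eef_pos: [623.6, 132.3, 338.5]
orientation: [-0.705, 0.031, -0.033, 0.708]
ft_force: [-0.6, -0.3, -0.2]
grip_width: 34.0
```

View pics/scene10.png

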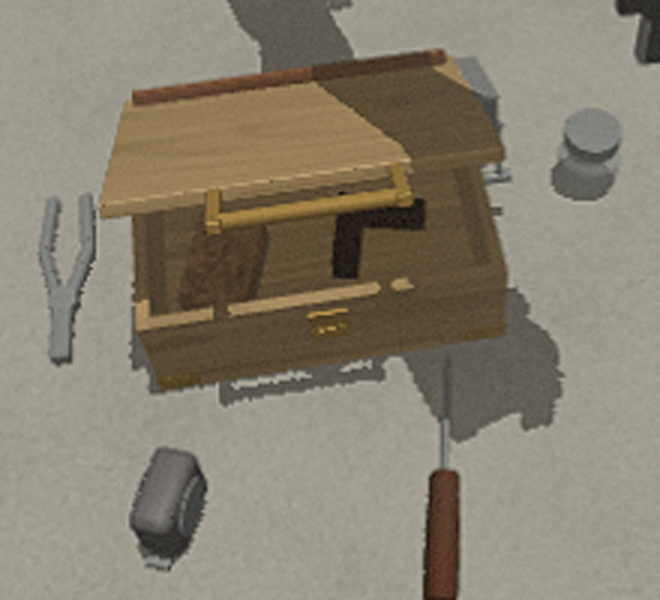

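View pics/top10.png

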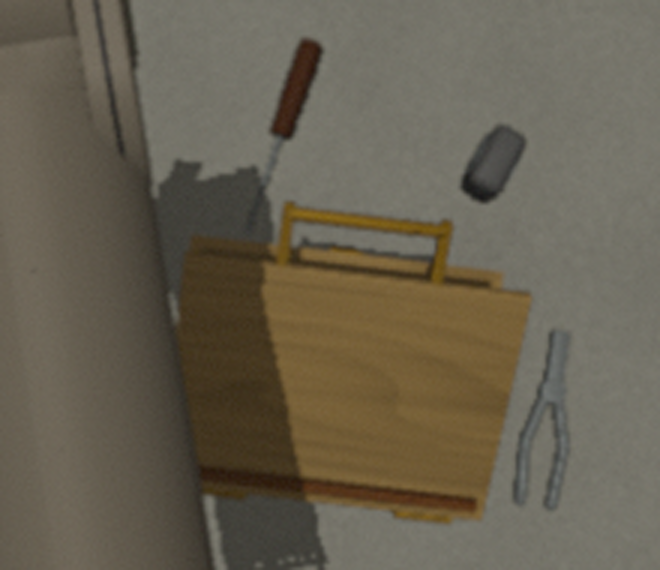

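The lid stands propped, handle ends at scene-zoom (212,222)/(402,192) and top-zoom (288,212)/(448,230); bystanders are where they were. I'll measure the angle.

```bash
python3 - <<'E'
from h import *
S=manip.capture("scene");T=manip.capture("top")
s=lambda x,y:(100+(x+.5)/3-.5,100+(y+.5)/3-.5); t=lambda x,y:(190+(x+.5)/3-.5,110+(y+.5)/3-.5)
P=[tri(S,s(212,222),T,t(448,230)),tri(S,s(402,192),T,t(288,212))]
for q in P: print(q)
m=(P[0][0]+P[1][0])/2-H; print(m@EX,m[2],np.arctan2(m[2],m@EX)-.0235, np.arcsin(min(1,(m[2])/255.07))-.0235)
a=cv2.imread("pics/scene0.png").astype(int); d=np.abs(a-S["image"][:,:,::-1]).sum(2)
for n,(y0,y1,x0,x1) in dict(block=(170,200,158,190),corner=(163,192,210,243),pliers=(165,220,112,132),jar=(136,165,285,308),tape=(248,288,142,170),driver=(255,302,240,256)).items(): print(n,(d[y0:y1,x0:x1]>90).mean().round(3))
E
```

```text
(array([ 597.24796468, -135.83878561,  222.89353087]), np.float64(0.765525043161021))
(array([608.78381345, -11.59226314, 223.2334831 ]), np.float64(1.9048188116710212))
225.60133886680114 128.06350698190542 0.49279605698310674 0.5024929809405319
block 0.1
corner 0.14
pliers 0.0
jar 0.0
tape 0.0
driver 0.0
```

```bash
python3 -c "
from station import manip
print(manip.finish_job())"
```

```text
the job is handed in; nothing more can be done
None
```

The lid now rests on the second notch and the job is handed in, at about 20 s of the 48 s allowed. I pinched the brass handle and lifted the lid to about 1.2 rad. I then lowered it by hand past every notch until it was shut (it stopped at TCP z 89, with about 37 N at the wrist). From there I raised it to about 0.58 and let it down onto the notch, where it held against a further push of about 13 N. I then let go and backed away.

**Lid angle:** the arm's own position gives about 0.48 rad and the cameras about 0.49–0.50. The first camera estimate for the third notch also read slightly high. Between start and end the cameras show a drop of about 0.23 rad, which is one notch.

**Other things:** the pliers, jar, tape and screwdriver show no change in the scene picture. The block and frame corner areas differ by 10–14% of pixels. The lid's changed shadow and the handle crossing the view would explain that. The corner's visible end is where it was, but I did not measure the block separately.

The wrist force read close to zero after release, with nothing touching.

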